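# Clear the bench after the practical

## Task

Clear up after the practical: stand the two white beakers upright in the blue tray, one in each of its two bays, and the two red stoppers on their wide ends in the green tray, also one in each bay, and lay the yellow stopwatch face up and flat in the white tray. Set the beakers and the stopwatch down, do not drop them, and leave the brown jar where it stands.

Things in the scene. Friction and masses are not known exactly. Their poses are not given: they have to be found in the camera images.
- beaker_a_mid (a point): Small white plastic beaker, open at the top, upright, 60 mm high, 42 mm across at the base and 44 mm at the rim, wall 3 mm, about 40 g; this point is on its axis half-way up (30 mm above its underside), z up. The two beakers are alike and interchangeable.
- beaker_b_mid (a point): Small white plastic beaker, open at the top, upright, 60 mm high, 42 mm across at the base and 44 mm at the rim, wall 3 mm, about 40 g; this point is on its axis half-way up (30 mm above its underside), z up. The two beakers are alike and interchangeable.
- stopper_a_mid (a point): Solid brick-red rubber stopper standing on its wide end, 30 mm high, 32 mm across at the bottom and 29 mm at the top, about 25 g; this point is on its axis half-way up (15 mm above its underside), z up. The two stoppers are alike and interchangeable.
- stopper_b_mid (a point): Solid brick-red rubber stopper standing on its wide end, 30 mm high, 32 mm across at the bottom and 29 mm at the top, about 25 g; this point is on its axis half-way up (15 mm above its underside), z up. The two stoppers are alike and interchangeable.
- stopwatch_mid (a point): Yellow stopwatch lying face up, 70 mm long (its x axis) by 50 mm wide (its y axis) by 18 mm thick, with a grey-green display in a black frame on top; about 70 g. Its two long sides, 50 mm apart, are straight and parallel for the middle 45 mm of its length. This point is its centre (9 mm above its underside), z up out of the display.
- tray_blue: BLUE tray, for the beakers. Fixed open tray, outer size 130 mm (x) by 160 mm (y) by 22 mm high, walls and floor 4 mm thick (inner floor 4 mm above the bench, inside 122 by 152 mm). Origin: centre of its underside, at bench height; z up. One divider, 4 mm thick, wall-high, white on top, runs along x through the middle: two bays, each 122 mm (x) by 74 mm (y), centred at y = -39 mm and y = +39 mm in the tray's own frame.
- tray_green: GREEN tray, for the stoppers. Fixed open tray, outer size 130 mm (x) by 160 mm (y) by 22 mm high, walls and floor 4 mm thick (inner floor 4 mm above the bench, inside 122 by 152 mm). Origin: centre of its underside, at bench height; z up. One divider, 4 mm thick, wall-high, white on top, runs along x through the middle: two bays, each 122 mm (x) by 74 mm (y), centred at y = -39 mm and y = +39 mm in the tray's own frame.
- tray_white: WHITE tray, for the stopwatch. Fixed open tray, outer size 130 mm (x) by 160 mm (y) by 22 mm high, walls and floor 4 mm thick (inner floor 4 mm above the bench, inside 122 by 152 mm). Origin: centre of its underside, at bench height; z up. No divider.
- jar_mid (a point): Brown glass jar with a grey cap and a plain paper label, 44 mm across, 75 mm high, 120 g, standing among the other things; it is to be left alone. This point is on its axis half-way up (37.5 mm above its underside), z up.

How it is judged:
By the outcome, as a careful person would: the job done as asked, in the order asked, and still so for the second after the job is handed in, with the robot touching nothing.
It also fails if it takes over 128 s, if anything falls off the work surface, if the arm or the gripper's body presses on something with over 40 N, if the wrist force passes 120 N, or if a joint passes its speed limit or range.

## Robot

A 6-joint arm with a two-finger parallel gripper is mounted at the origin on the work surface. World frame = base frame: x ahead of the robot, y to its left, z up, the work surface at z = 0. Lengths are in m, angles in degrees, forces in N, time in s.
With the tool pointing down it reaches from about 0.4 to 0.825 m from the base axis. Payload 7 kg.
Tool frame: the origin (TCP) lies midway between the tips of the shut fingers; the grasp point (between the pads) lies r.hold_point_z behind it (r.hold_point_z is the distance from the TCP to the grasp point, in m); z points along the fingers, x is the direction in which the jaws open and shut, and the axes are right-handed (so a half turn about z gives the same grasp; the last joint's range is limited). The gripper opens to 88 mm and grips with 3 to 60 N. Pads are 19 mm wide; open, the fingers measure 130 mm over their backs; the gripper's body (78 mm by 193 mm) begins 47 mm behind the grasp point.
Start: joints at [87.095, 20.546, 0.682, 0, -70.136, -16.507], TCP at [0.224, 0.637, 0.227] pointing down, gripper open.
Joint ranges: [-176.03, 176.03], [-82.01, 121.73], [-58.28, 71.71], [-173.87, 95.51], [-174.79, -0.11], [-173.66, 173.66]. Speed limits (degrees/s): [136.94, 136.94, 172.46, 180, 180, 180].

## Interface

Orientations are given as [roll, pitch, yaw] about the fixed x, y, z axes, in that order (R = Rz(yaw) Ry(pitch) Rx(roll)).
In Python, from plant import get_state, viewer, close_job, r gives the robot as it stands.
- The arm moves only by the tool apply_moves, never from a script. Its argument "plan" is a list of rows, each a list of 3 entries, a list of its own where there are three numbers: the closure in counts, from 0 (fully open) to 255 (shut), then the shift along the tool's x, y, z in units of 50 mm (1.0 is 50 mm), then the turn about the tool's z in units of 6 degrees (1.0 is 6 degrees). A call has 1 to 12 rows; each row shifts and turns the commanded pose from where the row before left it, along the tool's axes as they then stand; what a row does not reach is not made up. A row lasts 1/8 s, in which the tool goes at most 62.5 mm and 10.7 degrees, less where a joint would pass 70% of its speed; a pose out of reach is approached as far as the arm can. A call is refused whole if a number of a shift passes 1 or a number of a turn 1, either way. A call with a gripper value outside its range is refused whole. The fingers move at their own pace and stop on an object; "squeeze" is the grip in N (left out, the last holds). Time passes only in rows, so rows that do not move let the fingers close. It gives the time, the measured TCP pose, the force and the opening at its end, in the units of the state.
- get_state(): the state, without advancing time (a new reading comes with each control period).
- viewer.capture(name): name is "side" or "top"; returns a dict with "frame" (400x640x3 uint8, blue, green, red), "K" (3x3 intrinsics, pixels), "D" ([k1, k2, p1, p2, k3] as OpenCV has them; the pictures are not rectified), "R" (3x3) and "t" (3): a world point X has camera coordinates R X + t. Camera axes: x right, y down, z forward; pixel columns grow to the right and rows downward; lengths in m; the calibration is good to about 2 mm. A picture is of the moment at which its call begins. There is no depth.
- close_job(): hands the job in, once; it reports no verdict.
The state is a dict: "time_s": time; "joints": joint angles; "qd": joint speeds; "joint_torque": joint torques, N m; "tcp_pos": TCP position; "eef_rot": TCP orientation; "contact_force": force on the tool from outside, world axes, zero at the start; "moment": the same for the moment, N m; "gripper_width": finger opening in m.
Only numpy, scipy, OpenCV 4.12 (cv2) and the standard library are available. Lean on these libraries where they do the work, as an engineer would, in place of code of your own. Each camera call takes 0.05 s, during which the arm holds its last target.

## Working session

There is one attempt and no reset: what is moved stays moved. The work goes in short steps, Python scripts to look and compute and a tool call to move; the robot and the scene stay as the last step left them, time stands still between calls to the robot, and variables do not carry over. Pictures are saved under pics/ and viewed, and the job is handed in when it is done.

Besides the shell and the picture viewer there is one more tool, called after "Call:" as a command line: name --argument value ..., lists and objects as JSON in quotes. apply_moves: Moves the arm, as the interface text tells. Its arguments: {"type":"object","properties":{"plan":{"type":"array","items":{"type":"array"}},"squeeze":{"type":"number"}},"required":["plan"]}

```bash
ls; mkdir -p pics; python3 - <<'E'
from plant import get_state, viewer, r
import cv2
s=get_state();print(s); print([a for a in dir(r) if a[0]!='_'], r.hold_point_z)
for n in ("top","side"):
    c=viewer.capture(n); cv2.imwrite(f"pics/{n}0.png",c["frame"]); print(n,c["K"],c["D"],c["R"],c["t"])
E
```

```text
pics
{'time_s': 0.0, 'joints': array([ 8.70964510e+01,  2.05917012e+01,  6.31953225e-01, -1.84345464e-02,
       -7.01358120e+01, -1.65070002e+01]), 'qd': array([ 0.01849332, -0.14519938,  0.12565053,  0.00199248,  0.07017656,
        0.0275354 ]), 'joint_torque': array([-1.14636114e-03, -5.82713807e+01,  2.93058622e+01,  6.99699238e+00,
        6.87793960e-03, -1.59854899e-04]), 'tcp_pos': array([0.22419734, 0.63614758, 0.22561116]), 'eef_rot': array([-1.79989461e+02, -9.65456388e-02, -1.09416837e+02]), 'contact_force': array([-0.47435991,  0.19320242,  0.72465757]), 'moment': array([ 0.00317254,  0.06442547, -0.00166084]), 'gripper_width': 0.08769494390893885}
['Unreachable', 'hold_point_z'] 0.0188
top [[396.11203379   0.         321.05711481]
 [  0.         396.11203379 202.79932484]
 [  0.           0.           1.        ]] [0.01721359 0.         0.         0.         0.        ] [[ 0.00199417 -0.9999801  -0.00598554]
 [-0.99791033 -0.0016034  -0.0645942 ]
 [ 0.06458332  0.00610184 -0.99789366]] [0.0122278  0.53663823 0.99607868]
side [[405.67612671   0.         320.83982246]
 [  0.         405.67612671 200.60710811]
 [  0.           0.           1.        ]] [-0.04464071  0.          0.          0.          0.        ] [[ 0.66945924 -0.74284395 -0.00267983]
 [-0.47968716 -0.42953925 -0.76511193]
 [ 0.56720768  0.51349673 -0.64389172]] [-0.35796511  0.29514947  0.54205519]
```

View pics/top0.png

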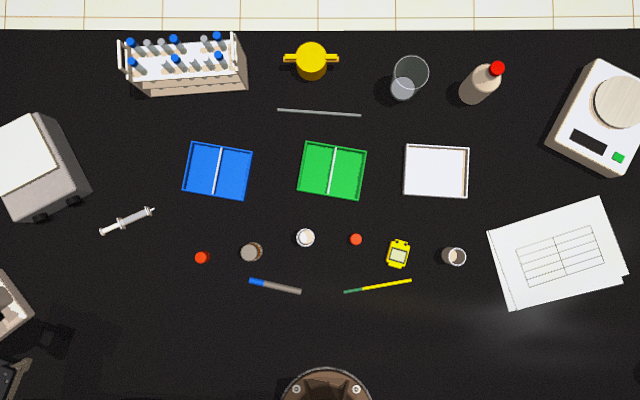

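View pics/side0.png

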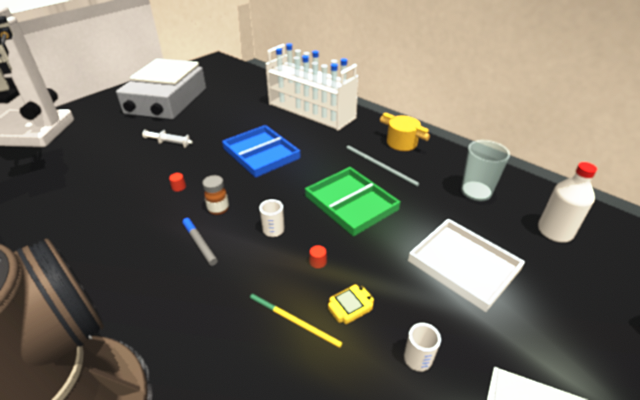

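The top view shows jar (251,252), beakers (305,238) and (454,256), stoppers (201,257) and (356,239), watch (398,254), and trays at about (217,171), (332,171), (436,171). Next I zoom in to measure them.

```bash
python3 - <<'E'
import cv2,numpy as np
t=cv2.imread("pics/top0.png")
cv2.imwrite("pics/t_obj.png",cv2.resize(t[220:280,185:345],None,fx=5,fy=5,interpolation=cv2.INTER_CUBIC))
cv2.imwrite("pics/t_obj2.png",cv2.resize(t[220:280,335:495],None,fx=5,fy=5,interpolation=cv2.INTER_CUBIC))
cv2.imwrite("pics/t_tray.png",cv2.resize(t[130:210,175:335],None,fx=5,fy=5,interpolation=cv2.INTER_CUBIC))
cv2.imwrite("pics/t_tray2.png",cv2.resize(t[130:210,325:485],None,fx=5,fy=5,interpolation=cv2.INTER_CUBIC))
E
```

```text
(no output)
```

View pics/t_obj.png

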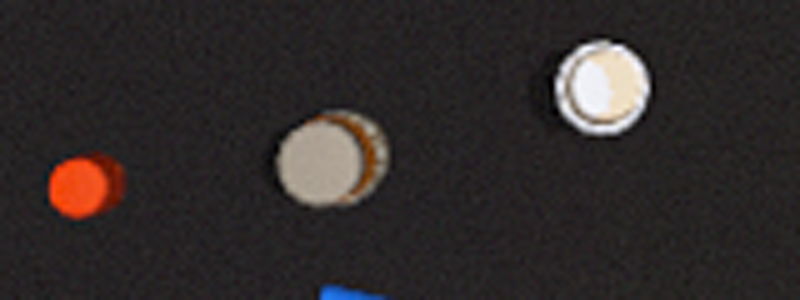

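View pics/t_obj2.png

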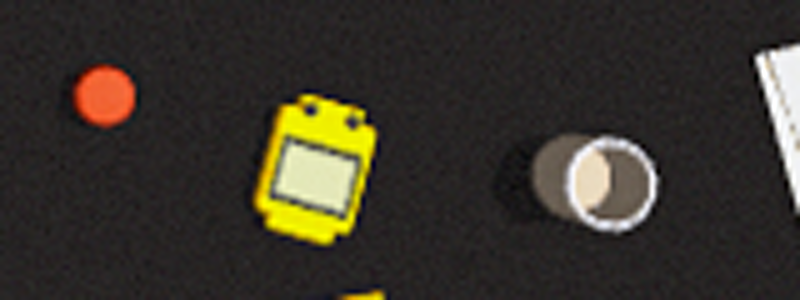

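View pics/t_tray.png

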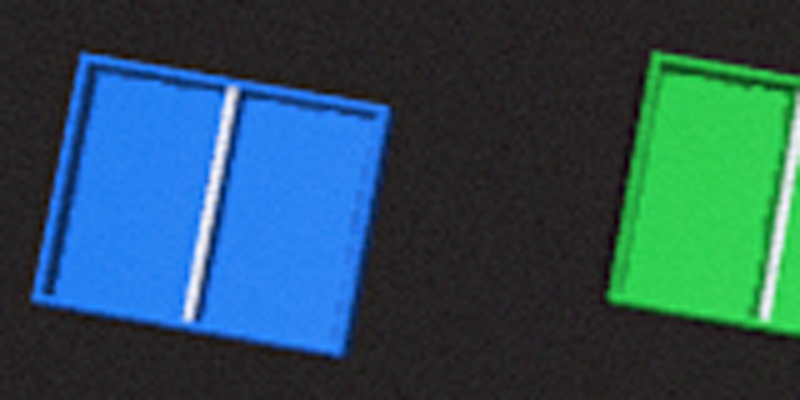

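View pics/t_tray2.png

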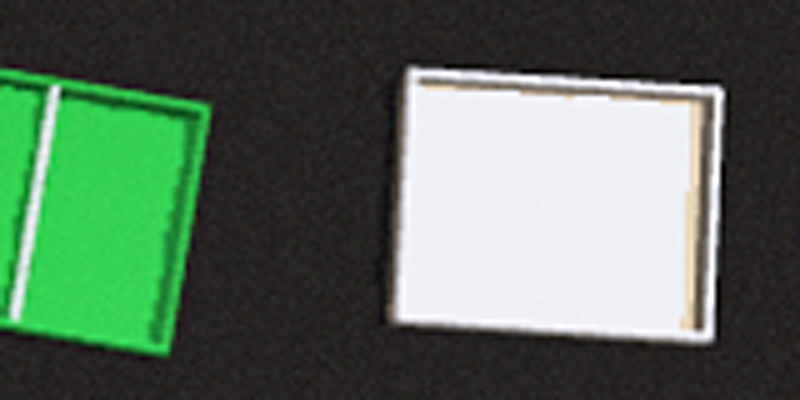

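```bash
cat > h.py <<'E'
import cv2,numpy as np
from plant import get_state, viewer
def ray(c,px,z):
    u=cv2.undistortPoints(np.array([[px]],float),c["K"],np.array(c["D"]))[0,0]
    R=np.array(c["R"]);t=np.array(c["t"]).ravel();d=R.T@np.array([u[0],u[1],1]);o=-R.T@t
    return (o+d*(z-o[2])/d[2])
def proj(c,X):
    rv=cv2.Rodrigues(np.array(c["R"]))[0]
    return cv2.projectPoints(np.array(X,float).reshape(-1,1,3),rv,np.array(c["t"]).ravel(),c["K"],np.array(c["D"]))[0][:,0]
E
cat > m1.py <<'E'
from h import *
c=viewer.capture("top"); s=viewer.capture("side")
def P(o,x,y): return (o[0]+(x+.5)/5-.5,o[1]+(y+.5)/5-.5)
A=(185,220);B=(335,220);T=(175,130);U=(325,130)
objs={"st1":(P(A,78,187),.03,.016),"jar":(P(A,320,163),.075,.022),"bk1":(P(A,603,88),.06,.022),"st2":(P(B,105,97),.03,.0145),"bk2":(P(B,612,184),.06,.022),"watch":(P(B,317,172),.018,.02)}
fr=s["frame"].copy();ft=c["frame"].copy()
a=np.linspace(0,2*np.pi,40)
for n,(p,z,rr) in objs.items():
    X=ray(c,p,z);print(n,X.round(4))
    for zz in (0,z):
        C=np.c_[X[0]+rr*np.cos(a),X[1]+rr*np.sin(a),0*a+zz]
        for f,cam in((fr,s),(ft,c)): cv2.polylines(f,[np.round(proj(cam,C)*16).astype(np.int32)],True,(255,0,255),1,cv2.LINE_AA,4)
trays={"blue":[P(T,82,53),P(T,390,104),P(T,345,355),P(T,33,301)],"green":[P(T,653,51),P(U,210,103),P(U,168,355),P(T,608,300)],"white":[P(U,408,67),P(U,723,87),P(U,713,344),P(U,397,323)]}
for n,ps in trays.items():
    Q=np.array([ray(c,p,.022) for p in ps]); 
    m=Q.mean(0); ux=(Q[0]+Q[1]-Q[2]-Q[3]); uy=Q[0]+Q[3]-Q[1]-Q[2]
    print(n,m.round(4),"yaw",np.degrees(np.arctan2(ux[1],ux[0])).round(1),np.degrees(np.arctan2(-uy[0],uy[1])).round(1),[np.linalg.norm(Q[i]-Q[(i+1)%4]).round(4) for i in range(4)])
    for f,cam in((fr,s),(ft,c)): cv2.polylines(f,[np.round(proj(cam,Q)*16).astype(np.int32)],True,(255,0,255),1,cv2.LINE_AA,4)
hsv=cv2.cvtColor(c["frame"],cv2.COLOR_BGR2HSV)
cv2.imwrite("pics/ov_s.png",cv2.resize(fr[90:380,150:550],None,fx=2,fy=2,interpolation=cv2.INTER_CUBIC))
cv2.imwrite("pics/ov_t.png",cv2.resize(ft[130:280,175:485],None,fx=2.5,fy=2.5,interpolation=cv2.INTER_CUBIC))
# watch
m=((hsv[:,:,0]>22)&(hsv[:,:,0]<36)&(hsv[:,:,1]>120)&(hsv[:,:,2]>80)).astype(np.uint8); m[:235]=0;m[275:]=0;m[:,:380]=0;m[:,415:]=0
pts=cv2.findNonZero(m); cs,_=cv2.findContours(m,0,1); k=max(cs,key=cv2.contourArea); 
h=[ray(c,p[0],.012)[:2] for p in k]; print(cv2.minAreaRect(np.array(h,np.float32)))
E
python3 m1.py
```

```text
st1 [0.3993 0.3155 0.03  ]
jar [0.4141 0.1861 0.075 ]
bk1 [0.4498 0.0514 0.06  ]
st2 [ 0.4449 -0.0738  0.03  ]
bk2 [ 0.4045 -0.3162  0.06  ]
watch [ 0.4071 -0.1818  0.018 ]
blue [0.6197 0.2795 0.022 ] yaw -9.6 -9.6 [np.float64(0.1609), np.float64(0.1311), np.float64(0.1619), np.float64(0.1301)]
green [ 0.6206 -0.0135  0.022 ] yaw -9.8 -9.9 [np.float64(0.16), np.float64(0.1315), np.float64(0.1605), np.float64(0.1306)]
white [ 0.6193 -0.2815  0.022 ] yaw -3.2 -3.7 [np.float64(0.1608), np.float64(0.1321), np.float64(0.16), np.float64(0.132)]
((0.4080003499984741, -0.18253540992736816), (0.050700217485427856, 0.07126306742429733), 73.49423217773438)
```

```bash
sleep 3; ls -la pics
```

```text
total 2708
drwxr-xr-x 2 agent agent   4096 Dec  6 09:28 .
drwxr-xr-x 3 agent agent   4096 Dec  6 09:28 ..
-rw-r--r-- 1 agent agent 476357 Dec  6 09:28 ov_s.png
-rw-r--r-- 1 agent agent 393529 Dec  6 09:28 ov_t.png
-rw-r--r-- 1 agent agent 306869 Dec  6 09:27 side0.png
-rw-r--r-- 1 agent agent 226388 Dec  6 09:28 t_obj.png
-rw-r--r-- 1 agent agent 247534 Dec  6 09:28 t_obj2.png
-rw-r--r-- 1 agent agent 335676 Dec  6 09:28 t_tray.png
-rw-r--r-- 1 agent agent 319649 Dec  6 09:28 t_tray2.png
-rw-r--r-- 1 agent agent 439227 Dec  6 09:27 top0.png
```

View pics/ov_s.png

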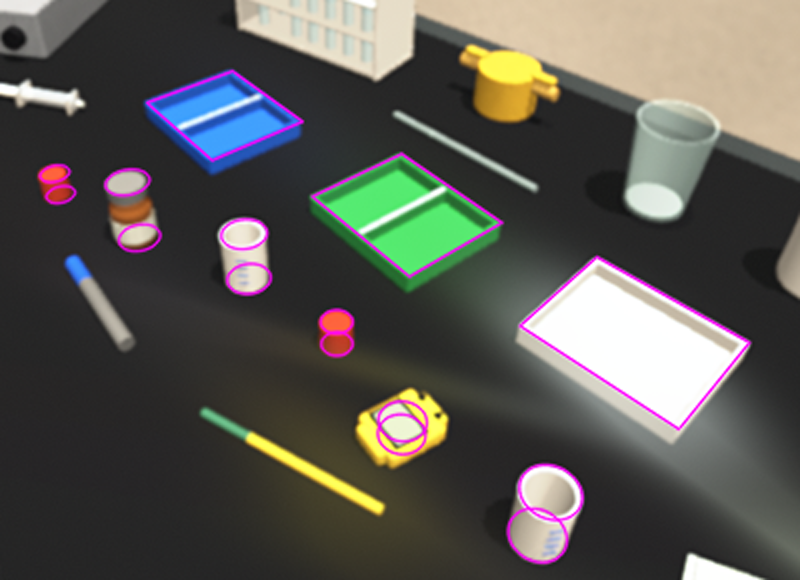

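View pics/ov_t.png

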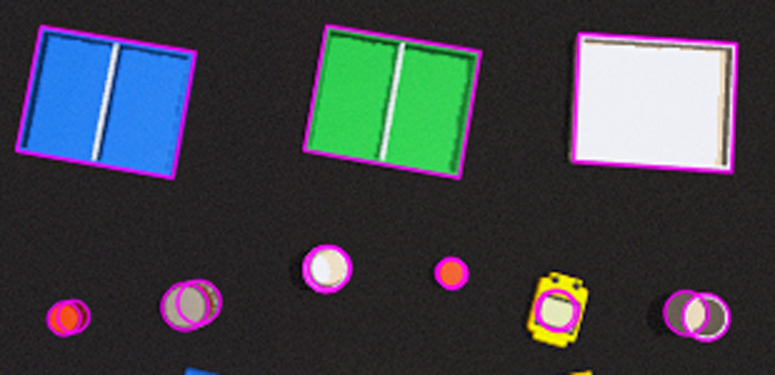

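Call:
apply_moves --plan '[[0, [0, 0, 0], 1], [0, [0, 0, 0], 1], [0, [0, 0, 0], 1], [0, [0, 0, 0], 1], [0, [0, 0, 0], 1], [0, [0, 0, 0], 1], [0, [0, 0, 0], 1], [0, [0, 0, 0], 1], [0, [0, 0, 0], 1], [0, [0, 0, 0], 1], [0, [0, 0, 0], 1], [0, [0, 0, 0], 1]]' --squeeze 12

```text
time_s: 1.7
tcp_pos: [0.2243, 0.6365, 0.2263]
eef_rot: [-180.0, -0.0, 178.4]
contact_force: [0.8, -0.0, 0.0]
gripper_width: 0.0877
```

Call:
apply_moves --plan '[[0, [0, 0, 0], 1], [0, [0, 0, 0], 0.4], [0, [0, 0, 0], 0], [0, [0, 0, 0], 0]]'

```text
time_s: 2.2
tcp_pos: [0.2243, 0.6365, 0.2264]
eef_rot: [-180.0, -0.0, 170.2]
contact_force: [0.0, 0.5, -0.3]
gripper_width: 0.0876
```

```bash
cat > go.py <<'E'
import sys
from h import *
def go(x,y,z,yaw=None):
    s=get_state();p=s["tcp_pos"];w=s["eef_rot"][2]
    R=cv2.Rodrigues(np.array([0,0,np.radians(w)]))[0]@np.diag([1,-1,-1])
    d=R.T@(np.array([x,y,z])-p)/.05
    print("t%.2f p %s rot %s w %.4f F %s"%(s["time_s"],p.round(4),s["eef_rot"].round(2),s["gripper_width"],s["contact_force"].round(1)))
    print("units",d.round(2), "" if yaw is None else "turn %.2f"%((((w-yaw)+180)%360-180)/6))
go(*map(float,sys.argv[1:]))
E
python3 go.py .4498 .0514 .12 170.3
```

```text
t2.20 p [0.2243 0.6365 0.2264] rot [-179.99   -0.    170.24] w 0.0876 F [ 0.   0.5 -0.3]
units [ -6.43 -10.77   2.13] turn -0.01
```

Call:
apply_moves --plan '[[0, [-0.54, -0.9, 0], 0], [0, [-0.54, -0.9, 0], 0], [0, [-0.54, -0.9, 0], 0], [0, [-0.54, -0.9, 0], 0], [0, [-0.54, -0.9, 0], 0], [0, [-0.54, -0.9, 0], 0], [0, [-0.54, -0.9, 0], 0], [0, [-0.54, -0.9, 0], 0], [0, [-0.54, -0.9, 0], 0], [0, [-0.54, -0.9, 0], 0], [0, [-0.54, -0.9, 0], 0], [0, [-0.49, -0.87, 0], 0]]'

```text
time_s: 3.7
tcp_pos: [0.4498, 0.0495, 0.227]
eef_rot: [180.0, 0.1, 170.2]
contact_force: [0.6, -0.2, -0.3]
gripper_width: 0.0878
```

Call:
apply_moves --plan '[[0, [0, 0, 0.6], 0], [0, [0, 0, 0.8], 0], [0, [0, 0, 0.7], 0], [0, [0, 0, 0], 0], [0, [0, 0, 0], 0]]'

```text
time_s: 4.32
tcp_pos: [0.4502, 0.0515, 0.1228]
eef_rot: [180.0, 0.1, 170.2]
contact_force: [0.2, 0.5, 0.2]
gripper_width: 0.0877
```

```bash
python3 go.py .4498 .0514 .022 170.3; python3 - <<'E'
from h import *
c=viewer.capture("side"); cv2.imwrite("pics/s1.png",cv2.resize(c["frame"][100:300,120:400],None,fx=2.5,fy=2.5))
c=viewer.capture("top"); cv2.imwrite("pics/t1.png",c["frame"])
E
```

```text
t4.33 p [0.4502 0.0515 0.1228] rot [1.7998e+02 7.0000e-02 1.7024e+02] w 0.0877 F [0.2 0.5 0.2]
units [ 0.01 -0.    2.02] turn -0.01
```

View pics/s1.png

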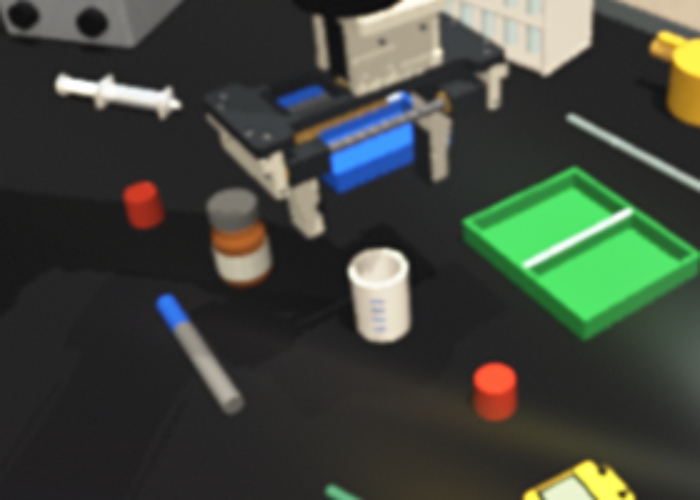

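View pics/t1.png

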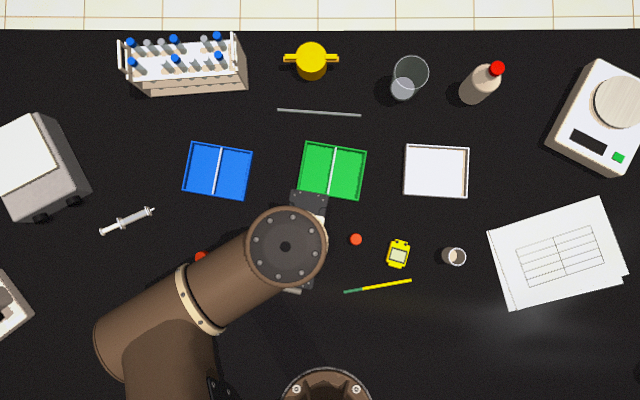

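Call:
apply_moves --plan '[[0, [0, 0, 0.4], 0], [0, [0, 0, 0.5], 0], [0, [0, 0, 0.5], 0], [0, [0, 0, 0.4], 0], [0, [0, 0, 0.2], 0], [0, [0, 0, 0], 0], [60, [0, 0, 0], 0], [110, [0, 0, 0], 0], [150, [0, 0, 0], 0], [180, [0, 0, 0], 0], [180, [0, 0, 0], 0], [180, [0, 0, 0], 0]]'

```text
time_s: 5.92
tcp_pos: [0.4493, 0.0512, 0.0216]
eef_rot: [-180.0, -0.0, 170.2]
contact_force: [-0.6, 0.1, 1.8]
gripper_width: 0.0435
```

```bash
python3 go.py .4498 .0514 .12 170.3; python3 - <<'E'
from h import *
c=viewer.capture("side"); cv2.imwrite("pics/s2.png",cv2.resize(c["frame"][100:300,120:400],None,fx=2.5,fy=2.5))
E
```

```text
t5.92 p [0.4493 0.0512 0.0216] rot [-180.     -0.    170.19] w 0.0435 F [-0.6  0.1  1.8]
units [-0.01  0.01 -1.97] turn -0.02
```

View pics/s2.png

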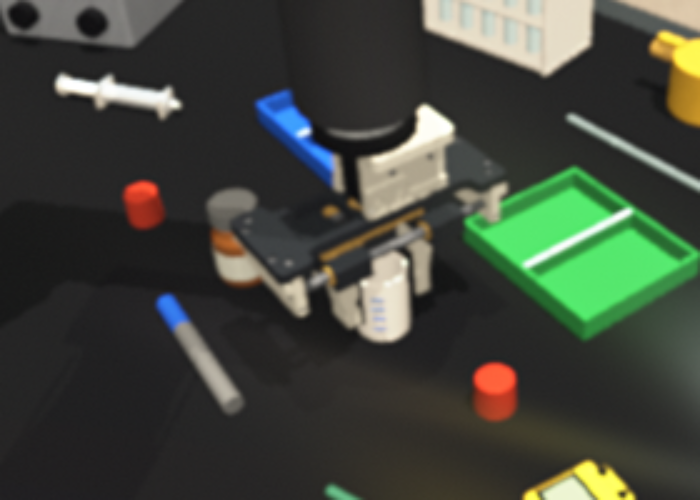

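Call:
apply_moves --plan '[[180, [0, 0, -0.2], 0], [180, [0, 0, -0.4], 0], [180, [0, 0, -0.6], 0], [180, [0, 0, -0.6], 0], [180, [0, 0, -0.4], 0], [180, [0, 0, 0], 0], [180, [0, 0, 0], 0]]'

```text
time_s: 6.85
tcp_pos: [0.4489, 0.0511, 0.1313]
eef_rot: [180.0, -0.0, 170.2]
contact_force: [0.5, -0.9, -0.1]
gripper_width: 0.0438
```

```bash
python3 go.py .6263 .318 .12 170.3
```

```text
t6.85 p [0.4489 0.0511 0.1313] rot [ 1.8000e+02 -2.0000e-02  1.7017e+02] w 0.0438 F [ 0.5 -0.9 -0.1]
units [-2.58  5.87  0.23] turn -0.02
```

Call:
apply_moves --plan '[[180, [-0.13, 0.3, 0], 0], [180, [-0.28, 0.64, 0], 0], [180, [-0.28, 0.64, 0], 0], [180, [-0.28, 0.64, 0], 0], [180, [-0.28, 0.64, 0], 0], [180, [-0.28, 0.64, 0], 0], [180, [-0.28, 0.64, 0], 0], [180, [-0.28, 0.64, 0], 0], [180, [-0.28, 0.64, 0], 0], [180, [-0.21, 0.45, 0], 0], [180, [0, 0, 0], 0], [180, [0, 0, 0], 0]]'

```text
time_s: 8.35
tcp_pos: [0.626, 0.3184, 0.1301]
eef_rot: [-179.9, -0.1, 170.2]
contact_force: [0.3, 0.1, -1.3]
gripper_width: 0.0441
```

```bash
python3 go.py .6263 .318 .0256 170.3; python3 - <<'E'
from h import *
c=viewer.capture("side"); cv2.imwrite("pics/s3.png",cv2.resize(c["frame"][50:250,120:400],None,fx=2.5,fy=2.5))
E
```

```text
t8.35 p [0.626  0.3184 0.1301] rot [-1.799e+02 -8.000e-02  1.702e+02] w 0.0441 F [ 0.3  0.1 -1.3]
units [-0.01 -0.01  2.09] turn -0.02
```

View pics/s3.png

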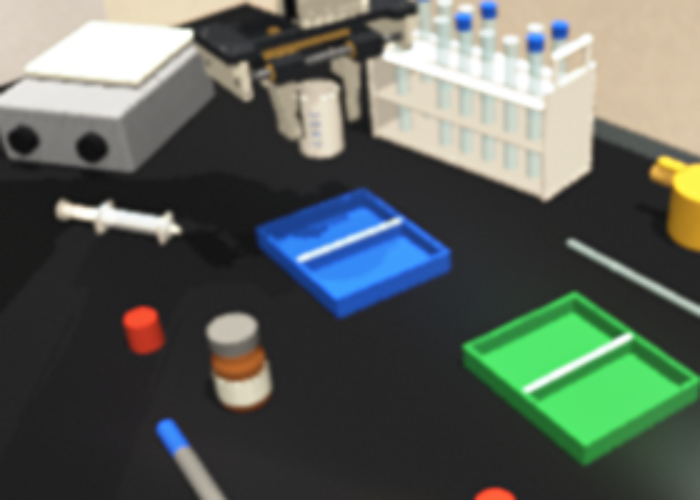

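Call:
apply_moves --plan '[[180, [0, 0, 0.3], 0], [180, [0, 0, 0.4], 0], [180, [0, 0, 0.4], 0], [180, [0, 0, 0.4], 0], [180, [0, 0, 0.3], 0], [180, [0, 0, 0.16], 0], [180, [0, 0, 0.06], 0], [180, [0, 0, 0], 0], [180, [0, 0, 0], 0]]'

```text
time_s: 9.52
tcp_pos: [0.6269, 0.3187, 0.0313]
eef_rot: [180.0, 0.0, 170.2]
contact_force: [0.0, -0.1, -0.5]
gripper_width: 0.044
```

```bash
python3 go.py .6263 .318 .0256 170.3
```

```text
t9.53 p [0.6269 0.3187 0.0313] rot [1.7995e+02 4.0000e-02 1.7019e+02] w 0.0440 F [ 0.  -0.1 -0.5]
units [ 0.01 -0.02  0.11] turn -0.02
```

Call:
apply_moves --plan '[[180, [0, 0, 0.03], 0], [180, [0, 0, 0.02], 0], [180, [0, 0, 0], 0], [180, [0, 0, 0], 0]]'

```text
time_s: 10.02
tcp_pos: [0.6265, 0.3184, 0.0281]
eef_rot: [-180.0, 0.0, 170.2]
contact_force: [0.9, 0.6, -0.3]
gripper_width: 0.0436
```

Call:
apply_moves --plan '[[180, [0, 0, 0.02], 0], [180, [0, 0, 0.02], 0], [180, [0, 0, 0], 0]]'

```text
time_s: 10.4
tcp_pos: [0.6264, 0.3183, 0.0259]
eef_rot: [-180.0, -0.0, 170.2]
contact_force: [0.4, -0.1, -0.5]
gripper_width: 0.044
```

Call:
apply_moves --plan '[[180, [0, 0, 0.02], 0], [180, [0, 0, 0], 0], [180, [0, 0, 0], 0]]'

```text
time_s: 10.78
tcp_pos: [0.6265, 0.3185, 0.0256]
eef_rot: [180.0, 0.0, 170.2]
contact_force: [-2.5, -1.0, 5.9]
gripper_width: 0.044
```

Call:
apply_moves --plan '[[125, [0, 0, 0], 0], [118, [0, 0, 0], 0], [110, [0, 0, 0], 0], [100, [0, 0, 0], 0], [90, [0, 0, 0], 0], [85, [0, 0, 0], 0], [85, [0, 0, 0], 0]]'

```text
time_s: 11.65
tcp_pos: [0.6265, 0.3184, 0.0251]
eef_rot: [180.0, 0.0, 170.2]
contact_force: [-0.9, 0.3, -0.2]
gripper_width: 0.0585
```

```bash
python3 go.py .4045 -.3162 .13 170.3; python3 - <<'E'
from h import *
c=viewer.capture("side"); cv2.imwrite("pics/s4.png",cv2.resize(c["frame"][50:250,120:400],None,fx=2.5,fy=2.5))
E
```

```text
t11.65 p [0.6265 0.3184 0.0251] rot [180.     0.   170.19] w 0.0585 F [-0.9  0.3 -0.2]
units [  2.21 -13.26  -2.1 ] turn -0.02
```

View pics/s4.png

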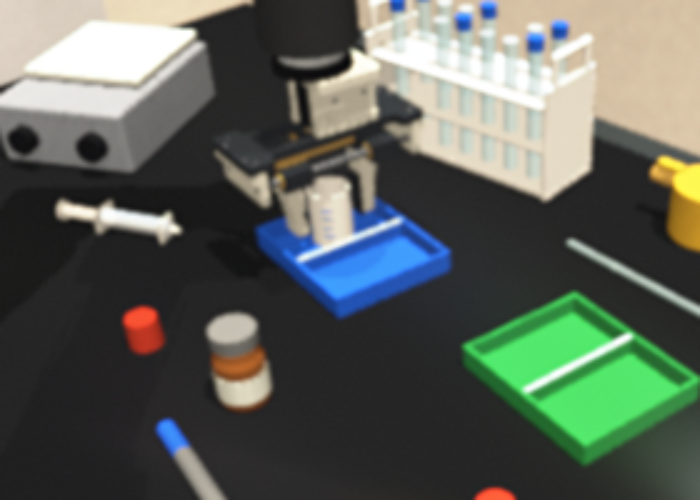

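Beaker 1 stands in the blue tray's far bay (crop 330,215), released. I retract and head to beaker 2.

Call:
apply_moves --plan '[[85, [0, 0, -0.2], 0], [85, [0, 0, -0.4], 0], [85, [0, 0, -0.7], 0], [60, [0, 0, -0.8], 0], [30, [0, 0, -0.3], 0], [0, [0, 0, 0], 0]]'

```text
time_s: 12.45
tcp_pos: [0.6271, 0.319, 0.1475]
eef_rot: [179.8, 0.1, 170.2]
contact_force: [-0.3, 0.4, 0.6]
gripper_width: 0.0816
```

Call:
apply_moves --plan '[[0, [0.1, -0.6, 0], 0], [0, [0.16, -0.97, 0], 0], [0, [0.16, -0.97, 0], 0], [0, [0.16, -0.97, 0], 0], [0, [0.16, -0.97, 0], 0], [0, [0.16, -0.97, 0], 0], [0, [0.16, -0.97, 0], 0], [0, [0.16, -0.97, 0], 0], [0, [0.16, -0.97, 0], 0], [0, [0.16, -0.97, 0], 0], [0, [0.16, -0.97, 0], 0], [0, [0.16, -0.97, 0], 0]]'

```text
time_s: 13.95
tcp_pos: [0.4373, -0.2222, 0.1441]
eef_rot: [180.0, -0.1, 170.2]
contact_force: [0.4, -1.1, 0.1]
gripper_width: 0.0876
```

Call:
apply_moves --plan '[[0, [0.17, -0.97, 0], 0], [0, [0.15, -0.9, 0], 0], [0, [0, -0.1, 0], 0], [0, [0, 0, 0], 0], [0, [0, 0, 0], 0]]'

```text
time_s: 14.58
tcp_pos: [0.4064, -0.3145, 0.1447]
eef_rot: [180.0, -0.0, 170.2]
contact_force: [-0.5, -0.4, -0.4]
gripper_width: 0.0875
```

```bash
python3 go.py .4045 -.3162 .022 170.3; python3 - <<'E'
from h import *
c=viewer.capture("side"); cv2.imwrite("pics/s5.png",c["frame"])
E
```

```text
t14.57 p [ 0.4064 -0.3145  0.1447] rot [ 1.7999e+02 -4.0000e-02  1.7024e+02] w 0.0875 F [-0.5 -0.4 -0.4]
units [ 0.03 -0.04  2.45] turn -0.01
```

View pics/s5.png

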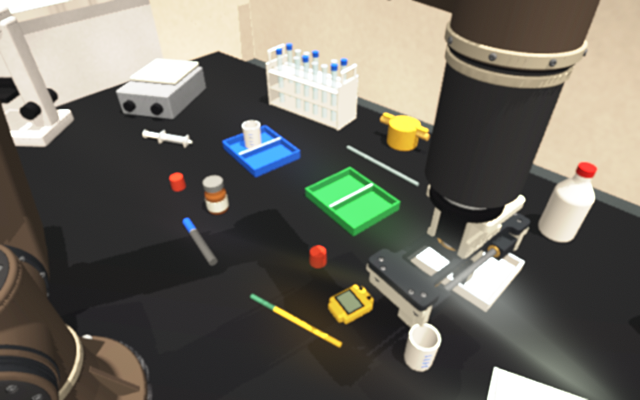

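Call:
apply_moves --plan '[[0, [0.03, -0.03, 0.4], 0], [0, [0, 0, 0.6], 0], [0, [0, 0, 0.6], 0], [0, [0, 0, 0.5], 0], [0, [0, 0, 0.25], 0], [0, [0, 0, 0.1], 0], [60, [0, 0, 0], 0], [110, [0, 0, 0], 0], [150, [0, 0, 0], 0], [180, [0, 0, 0], 0], [180, [0, 0, 0], 0], [180, [0, 0, 0], 0]]'

```text
time_s: 16.12
tcp_pos: [0.4045, -0.3166, 0.0227]
eef_rot: [-180.0, 0.0, 170.2]
contact_force: [-0.3, 0.9, 1.3]
gripper_width: 0.0442
```

Call:
apply_moves --plan '[[180, [0, 0, 0], 0], [180, [0, 0, -0.2], 0], [180, [0, 0, -0.4], 0], [180, [0, 0, -0.6], 0], [180, [0, 0, -0.7], 0], [180, [0, 0, -0.4], 0], [180, [0, 0, -0.1], 0], [180, [0, 0, 0], 0], [180, [0, 0, 0], 0]]'

```text
time_s: 17.25
tcp_pos: [0.404, -0.3163, 0.1416]
eef_rot: [180.0, -0.1, 170.2]
contact_force: [0.3, -0.2, -0.2]
gripper_width: 0.0441
```

```bash
python3 go.py .6131 .241 .0256 170.3; python3 - <<'E'
from h import *
c=viewer.capture("side"); cv2.imwrite("pics/s6.png",c["frame"])
E
```

```text
t17.25 p [ 0.404  -0.3163  0.1416] rot [ 1.7998e+02 -1.0000e-01  1.7018e+02] w 0.0441 F [ 0.3 -0.2 -0.2]
units [-2.22 11.7   2.32] turn -0.02
```

View pics/s6.png

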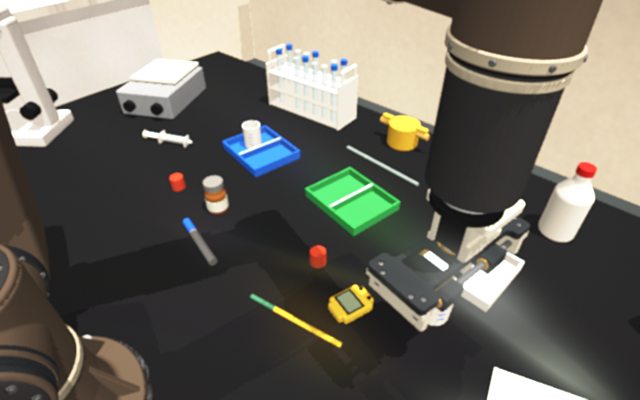

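Call:
apply_moves --plan '[[180, [-0.08, 0.45, 0], 0], [180, [-0.17, 0.9, 0], 0], [180, [-0.17, 0.9, 0], 0], [180, [-0.17, 0.9, 0], 0], [180, [-0.17, 0.9, 0], 0], [180, [-0.17, 0.9, 0], 0], [180, [-0.17, 0.9, 0], 0], [180, [-0.17, 0.9, 0], 0], [180, [-0.17, 0.9, 0], 0], [180, [-0.17, 0.9, 0], 0], [180, [-0.17, 0.9, 0], 0], [180, [-0.17, 0.9, 0], 0]]'

```text
time_s: 18.8
tcp_pos: [0.5889, 0.1781, 0.1415]
eef_rot: [-179.9, -0.1, 170.2]
contact_force: [0.2, -0.2, -0.0]
gripper_width: 0.0437
```

Call:
apply_moves --plan '[[180, [-0.17, 0.9, 0], 0], [180, [-0.1, 0.45, 0], 0], [180, [0, 0, 0], 0], [180, [0, 0, 0], 0], [180, [0, 0, 0], 0]]'

```text
time_s: 19.42
tcp_pos: [0.6134, 0.24, 0.1426]
eef_rot: [-180.0, -0.0, 170.1]
contact_force: [0.3, -0.1, 0.6]
gripper_width: 0.0438
```

```bash
python3 go.py .6131 .241 .0267 170.3
```

```text
t19.43 p [0.6134 0.24   0.1426] rot [-1.7999e+02 -1.0000e-02  1.7014e+02] w 0.0438 F [ 0.3 -0.1  0.6]
units [0.01 0.02 2.32] turn -0.03
```

Call:
apply_moves --plan '[[180, [0.01, 0, 0.3], 0], [180, [0, 0, 0.5], 0], [180, [0, 0, 0.5], 0], [180, [0, 0, 0.5], 0], [180, [0, 0, 0.3], 0], [180, [0, 0, 0.12], 0], [180, [0, 0, 0.04], 0], [180, [0, 0, 0], 0], [180, [0, 0, 0], 0]]'

```text
time_s: 20.55
tcp_pos: [0.6135, 0.2413, 0.0304]
eef_rot: [179.9, 0.1, 170.2]
contact_force: [0.4, -0.0, -0.1]
gripper_width: 0.0437
```

Call:
apply_moves --plan '[[180, [0, 0, 0.02], 0], [180, [0, 0, 0], 0], [180, [0, 0, 0], 0]]'

```text
time_s: 20.92
tcp_pos: [0.6131, 0.2411, 0.0286]
eef_rot: [180.0, 0.0, 170.2]
contact_force: [0.8, -0.5, 0.0]
gripper_width: 0.0436
```

Call:
apply_moves --plan '[[180, [0, 0, 0.02], 0], [180, [0, 0, 0], 0], [180, [0, 0, 0], 0]]'

```text
time_s: 21.3
tcp_pos: [0.6131, 0.241, 0.0275]
eef_rot: [-180.0, -0.0, 170.2]
contact_force: [-1.1, -0.6, -0.6]
gripper_width: 0.0438
```

Call:
apply_moves --plan '[[180, [0, 0, 0.02], 0], [180, [0, 0, 0], 0], [180, [0, 0, 0], 0]]'

```text
time_s: 21.68
tcp_pos: [0.6132, 0.2411, 0.0267]
eef_rot: [180.0, 0.0, 170.2]
contact_force: [-0.3, -0.2, 2.0]
gripper_width: 0.0442
```

Contact (2 N). Release and retract; next is stopper 2 at (0.445, -0.074).

Call:
apply_moves --plan '[[125, [0, 0, 0], 0], [118, [0, 0, 0], 0], [110, [0, 0, 0], 0], [100, [0, 0, 0], 0], [90, [0, 0, 0], 0], [85, [0, 0, 0], 0], [85, [0, 0, 0], 0], [85, [0, 0, -0.3], 0], [85, [0, 0, -0.6], 0], [85, [0, 0, -0.8], 0], [85, [0, 0, -0.6], 0], [85, [0, 0, 0], 0]]'

```text
time_s: 23.18
tcp_pos: [0.6149, 0.2421, 0.1461]
eef_rot: [179.7, 0.3, 170.2]
contact_force: [-0.5, 0.1, -0.8]
gripper_width: 0.0584
```

```bash
python3 go.py .4449 -.0738 .12 170.3
```

```text
t23.18 p [0.6149 0.2421 0.1461] rot [179.75   0.29 170.21] w 0.0584 F [-0.5  0.1 -0.8]
units [ 2.28 -6.8   0.52] turn -0.01
```

Call:
apply_moves --plan '[[85, [0.14, -0.42, 0], 0], [85, [0.28, -0.85, 0], 0], [85, [0.28, -0.85, 0], 0], [85, [0.28, -0.85, 0], 0], [85, [0.28, -0.85, 0], 0], [85, [0.28, -0.85, 0], 0], [85, [0.28, -0.85, 0], 0], [85, [0.28, -0.85, 0], 0], [85, [0.15, -0.42, 0], 0], [85, [0, 0, 0], 0], [85, [0, 0, 0], 0]]'

```text
time_s: 24.55
tcp_pos: [0.4452, -0.0739, 0.1418]
eef_rot: [180.0, 0.0, 170.2]
contact_force: [0.2, 0.1, -0.5]
gripper_width: 0.0586
```

```bash
python3 go.py .4449 -.0738 .004 170.3; python3 - <<'E'
from h import *
c=viewer.capture("side"); cv2.imwrite("pics/s7.png",c["frame"])
E
```

```text
t24.55 p [ 0.4452 -0.0739  0.1418] rot [1.7999e+02 4.0000e-02 1.7019e+02] w 0.0586 F [ 0.2  0.1 -0.5]
units [0.01 0.   2.76] turn -0.02
```

View pics/s7.png

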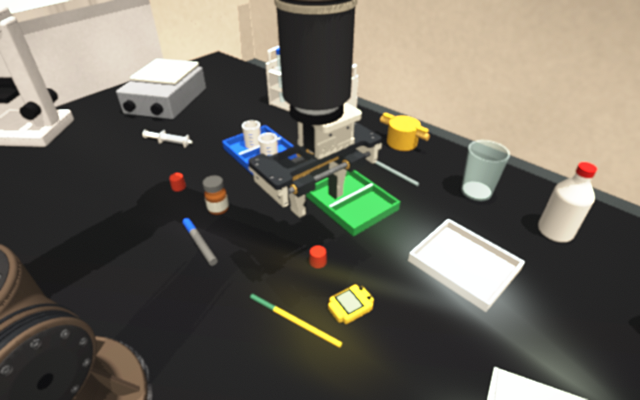

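Call:
apply_moves --plan '[[85, [0, 0, 0.4], 0], [85, [0, 0, 0.7], 0], [85, [0, 0, 0.7], 0], [85, [0, 0, 0.5], 0], [85, [0, 0, 0.3], 0], [85, [0, 0, 0.11], 0], [85, [0, 0, 0], 0], [120, [0, 0, 0], 0], [160, [0, 0, 0], 0], [200, [0, 0, 0], 0], [220, [0, 0, 0], 0], [220, [0, 0, 0], 0]]'

```text
time_s: 26.1
tcp_pos: [0.4446, -0.0743, 0.0064]
eef_rot: [180.0, 0.0, 170.2]
contact_force: [-1.3, 0.7, 5.8]
gripper_width: 0.0303
```

Call:
apply_moves --plan '[[220, [0, 0, 0], 0], [220, [0, 0, -0.1], 0], [220, [0, 0, -0.4], 0], [220, [0, 0, -0.5], 0], [220, [0, 0, -0.5], 0], [220, [0, 0, -0.2], 0], [220, [0, 0, 0], 0], [220, [0, 0, 0], 0]]'

```text
time_s: 27.1
tcp_pos: [0.4438, -0.0744, 0.0902]
eef_rot: [-180.0, -0.1, 170.2]
contact_force: [-0.3, 0.1, -0.3]
gripper_width: 0.0302
```

```bash
python3 go.py .6139 -.0519 .01 170.2; python3 - <<'E'
from h import *
c=viewer.capture("side"); cv2.imwrite("pics/s8.png",cv2.resize(c["frame"][130:330,200:480],None,fx=2.5,fy=2.5))
E
```

```text
t27.10 p [ 0.4438 -0.0744  0.0902] rot [-1.7998e+02 -8.0000e-02  1.7017e+02] w 0.0302 F [-0.3  0.1 -0.3]
units [-3.28  1.02  1.6 ] turn -0.00
```

View pics/s8.png

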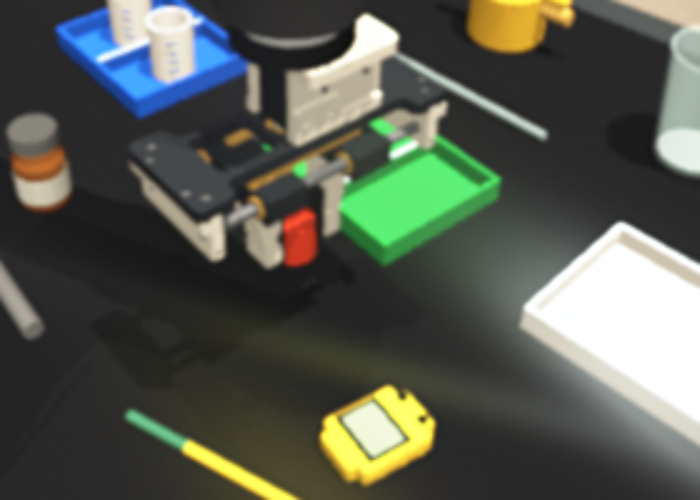

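Call:
apply_moves --plan '[[220, [-0.28, 0.09, 0], 0], [220, [-0.6, 0.19, 0], 0], [220, [-0.6, 0.19, 0], 0], [220, [-0.6, 0.19, 0], 0], [220, [-0.6, 0.19, 0], 0], [220, [-0.6, 0.17, 0], 0], [220, [0, 0, 0], 0], [220, [0, 0, 0.4], 0], [220, [0, 0, 0.6], 0], [220, [0, 0, 0.4], 0], [220, [0, 0, 0.12], 0], [220, [0, 0, 0], 0]]'

```text
time_s: 28.65
tcp_pos: [0.6146, -0.0521, 0.0148]
eef_rot: [-180.0, -0.0, 170.2]
contact_force: [0.4, -1.3, -0.1]
gripper_width: 0.0303
```

Call:
apply_moves --plan '[[220, [0, 0, 0.02], 0], [220, [0, 0, 0], 0], [220, [0, 0, 0], 0]]'

```text
time_s: 29.02
tcp_pos: [0.615, -0.0519, 0.0146]
eef_rot: [180.0, 0.0, 170.2]
contact_force: [-1.1, 0.2, -0.1]
gripper_width: 0.03
```

```bash
python3 go.py .6139 -.0519 .01 170.2
```

```text
t29.02 p [ 0.615  -0.0519  0.0146] rot [1.7998e+02 5.0000e-02 1.7019e+02] w 0.0300 F [-1.1  0.2 -0.1]
units [ 0.02 -0.    0.09] turn -0.00
```

Call:
apply_moves --plan '[[220, [0.01, 0, 0.02], 0], [220, [0, 0, 0.02], 0], [220, [0, 0, 0], 0], [220, [0, 0, 0], 0]]'

```text
time_s: 29.52
tcp_pos: [0.6142, -0.0519, 0.012]
eef_rot: [-180.0, -0.0, 170.2]
contact_force: [0.2, -0.3, -0.7]
gripper_width: 0.0304
```

Call:
apply_moves --plan '[[220, [0, 0, 0.02], 0], [220, [0, 0, 0], 0], [220, [0, 0, 0], 0]]'

```text
time_s: 29.9
tcp_pos: [0.6142, -0.0519, 0.011]
eef_rot: [180.0, -0.0, 170.2]
contact_force: [0.0, -0.0, 0.5]
gripper_width: 0.0297
```

Call:
apply_moves --plan '[[220, [0, 0, 0.02], 0], [220, [0, 0, 0], 0], [220, [0, 0, 0], 0]]'

```text
time_s: 30.28
tcp_pos: [0.6143, -0.0519, 0.0104]
eef_rot: [180.0, 0.0, 170.2]
contact_force: [-1.4, 0.4, 4.9]
gripper_width: 0.0299
```

Call:
apply_moves --plan '[[165, [0, 0, 0], 0], [155, [0, 0, 0], 0], [145, [0, 0, 0], 0], [120, [0, 0, 0], 0], [100, [0, 0, 0], 0], [90, [0, 0, 0], 0], [90, [0, 0, -0.3], 0], [90, [0, 0, -0.6], 0], [90, [0, 0, -0.8], 0], [90, [0, 0, -0.6], 0], [90, [0, 0, 0], 0], [90, [0, 0, 0], 0]]'

```text
time_s: 31.78
tcp_pos: [0.614, -0.0519, 0.1255]
eef_rot: [180.0, 0.0, 170.2]
contact_force: [-0.2, -0.3, -0.6]
gripper_width: 0.0568
```

```bash
python3 go.py .3993 .3155 .13 170.2
```

```text
t31.77 p [ 0.614  -0.0519  0.1255] rot [1.7997e+02 3.0000e-02 1.7018e+02] w 0.0568 F [-0.2 -0.3 -0.6]
units [ 5.48  6.51 -0.09] turn -0.00
```

Call:
apply_moves --plan '[[90, [0.3, 0.35, 0], 0], [90, [0.55, 0.65, 0], 0], [90, [0.55, 0.65, 0], 0], [90, [0.55, 0.65, 0], 0], [90, [0.55, 0.65, 0], 0], [90, [0.55, 0.65, 0], 0], [90, [0.55, 0.65, 0], 0], [90, [0.55, 0.65, 0], 0], [90, [0.55, 0.65, 0], 0], [90, [0.55, 0.65, 0], 0], [90, [0.23, 0.31, 0], 0], [90, [0, 0, 0], 0]]'

```text
time_s: 33.28
tcp_pos: [0.3991, 0.316, 0.1245]
eef_rot: [-179.9, -0.0, 170.3]
contact_force: [-1.7, 0.8, 0.8]
gripper_width: 0.0564
```

```bash
python3 go.py .3993 .3155 .006 170.2; python3 - <<'E'
from h import *
c=viewer.capture("side"); cv2.imwrite("pics/s9.png",c["frame"])
E
```

```text
t33.27 p [0.3991 0.316  0.1245] rot [-1.7993e+02 -3.0000e-02  1.7030e+02] w 0.0564 F [-1.7  0.8  0.8]
units [-0.01 -0.01  2.37] turn 0.02
```

View pics/s9.png

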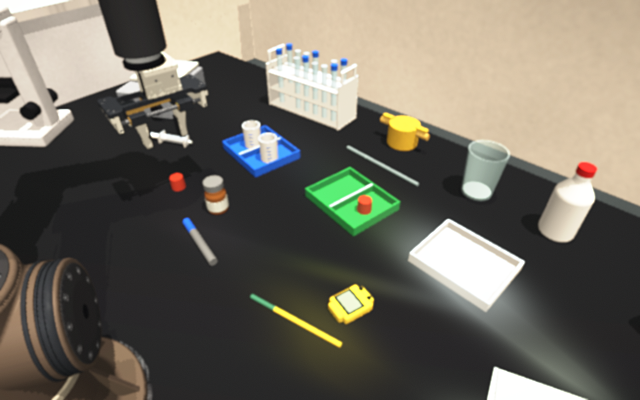

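Call:
apply_moves --plan '[[90, [0, 0, 0.4], 0], [90, [0, 0, 0.6], 0], [90, [0, 0, 0.6], 0], [90, [0, 0, 0.4], 0], [90, [0, 0, 0.25], 0], [90, [0, 0, 0.11], 0], [90, [0, 0, 0], 0], [120, [0, 0, 0], 0], [160, [0, 0, 0], 0], [200, [0, 0, 0], 0], [220, [0, 0, 0], 0], [220, [0, 0, 0], 0]]'

```text
time_s: 34.83
tcp_pos: [0.3997, 0.3158, 0.0074]
eef_rot: [180.0, 0.0, 170.2]
contact_force: [-0.7, 0.2, 6.3]
gripper_width: 0.03
```

Call:
apply_moves --plan '[[220, [0, 0, 0], 0], [220, [0, 0, -0.1], 0], [220, [0, 0, -0.5], 0], [220, [0, 0, -0.8], 0], [220, [0, 0, -0.8], 0], [220, [0, 0, -0.3], 0], [220, [0, 0, 0], 0], [220, [0, 0, 0], 0]]'

```text
time_s: 35.83
tcp_pos: [0.3991, 0.3148, 0.1307]
eef_rot: [-179.9, -0.1, 170.2]
contact_force: [-0.3, -0.6, -0.3]
gripper_width: 0.03
```

```bash
python3 go.py .6273 .0249 .01 170.2
```

```text
t35.83 p [0.3991 0.3148 0.1307] rot [-1.7990e+02 -6.0000e-02  1.7017e+02] w 0.0300 F [-0.3 -0.6 -0.3]
units [-5.49 -4.93  2.41] turn -0.01
```

Call:
apply_moves --plan '[[220, [-0.3, -0.27, 0], 0], [220, [-0.6, -0.54, 0], 0], [220, [-0.6, -0.54, 0], 0], [220, [-0.6, -0.54, 0], 0], [220, [-0.6, -0.54, 0], 0], [220, [-0.6, -0.54, 0], 0], [220, [-0.6, -0.54, 0], 0], [220, [-0.6, -0.54, 0], 0], [220, [-0.6, -0.54, 0], 0], [220, [-0.39, -0.34, 0], 0], [220, [0, 0, 0], 0], [220, [0, 0, 0], 0]]'

```text
time_s: 37.33
tcp_pos: [0.6273, 0.0258, 0.1305]
eef_rot: [-179.9, -0.1, 170.2]
contact_force: [-0.8, 0.5, -0.4]
gripper_width: 0.03
```

```bash
python3 go.py .6273 .0249 .0114 170.2
```

```text
t37.33 p [0.6273 0.0258 0.1305] rot [-1.7994e+02 -1.4000e-01  1.7016e+02] w 0.0300 F [-0.8  0.5 -0.4]
units [-0.   -0.02  2.38] turn -0.01
```

Call:
apply_moves --plan '[[220, [0, -0.01, 0.4], 0], [220, [0, 0, 0.6], 0], [220, [0, 0, 0.6], 0], [220, [0, 0, 0.4], 0], [220, [0, 0, 0.22], 0], [220, [0, 0, 0.08], 0], [220, [0, 0, 0.02], 0], [220, [0, 0, 0], 0], [220, [0, 0, 0], 0]]'

```text
time_s: 38.45
tcp_pos: [0.6285, 0.0254, 0.0167]
eef_rot: [180.0, 0.1, 170.2]
contact_force: [0.1, -1.5, -1.0]
gripper_width: 0.0296
```

Call:
apply_moves --plan '[[220, [0, 0, 0.02], 0], [220, [0, 0, 0], 0], [220, [0, 0, 0], 0]]'

```text
time_s: 38.83
tcp_pos: [0.6281, 0.0253, 0.015]
eef_rot: [-180.0, -0.0, 170.2]
contact_force: [-0.1, -0.7, -0.5]
gripper_width: 0.0297
```

Call:
apply_moves --plan '[[220, [0, 0, 0.02], 0], [220, [0, 0, 0.02], 0], [220, [0, 0, 0], 0], [220, [0, 0, 0], 0]]'

```text
time_s: 39.33
tcp_pos: [0.6281, 0.0254, 0.0131]
eef_rot: [-180.0, -0.0, 170.2]
contact_force: [-1.0, -0.4, 0.1]
gripper_width: 0.0299
```

Call:
apply_moves --plan '[[220, [0, 0, 0.02], 0], [220, [0, 0, 0], 0], [220, [0, 0, 0], 0]]'

```text
time_s: 39.7
tcp_pos: [0.6281, 0.0254, 0.0121]
eef_rot: [-180.0, -0.0, 170.2]
contact_force: [0.3, 0.4, 0.7]
gripper_width: 0.03
```

Call:
apply_moves --plan '[[220, [0, 0, 0.02], 0], [220, [0, 0, 0], 0], [220, [0, 0, 0], 0]]'

```text
time_s: 40.08
tcp_pos: [0.6283, 0.0254, 0.0114]
eef_rot: [180.0, 0.0, 170.2]
contact_force: [-1.8, 0.7, 5.5]
gripper_width: 0.0295
```

Call:
apply_moves --plan '[[165, [0, 0, 0], 0], [155, [0, 0, 0], 0], [145, [0, 0, 0], 0], [120, [0, 0, 0], 0], [100, [0, 0, 0], 0], [90, [0, 0, 0], 0], [90, [0, 0, -0.3], 0], [90, [0, 0, -0.6], 0], [90, [0, 0, -0.8], 0], [90, [0, 0, -0.8], 0], [60, [0, 0, 0], 0], [20, [0, 0, 0], 0]]'

```text
time_s: 41.58
tcp_pos: [0.628, 0.0254, 0.1368]
eef_rot: [180.0, 0.0, 170.2]
contact_force: [0.0, -0.4, -0.5]
gripper_width: 0.0714
```

```bash
python3 go.py .4075 -.182 .12 -106.5; python3 - <<'E'
from h import *
c=viewer.capture("top"); cv2.imwrite("pics/t9.png",c["frame"])
h=cv2.cvtColor(c["frame"],cv2.COLOR_BGR2HSV)
m=((h[:,:,0]>22)&(h[:,:,0]<36)&(h[:,:,1]>120)&(h[:,:,2]>80)).astype(np.uint8); m[:235]=0;m[275:]=0;m[:,:380]=0;m[:,415:]=0
k=max(cv2.findContours(m,0,1)[0],key=cv2.contourArea)
for z in (0.009,.018): print(cv2.minAreaRect(np.array([ray(c,p[0],z)[:2] for p in k],np.float32)))
# display (grey-green) rect
cv2.imwrite("pics/w9.png",cv2.resize(c["frame"][230:280,370:430],None,fx=10,fy=10,interpolation=cv2.INTER_CUBIC))
E
```

```text
t41.58 p [0.628  0.0254 0.1368] rot [1.7996e+02 5.0000e-02 1.7018e+02] w 0.0714 F [ 0.  -0.4 -0.5]
units [ 3.64 -4.84  0.34] turn -13.89
((0.4078269898891449, -0.18290925025939941), (0.05068943649530411, 0.07139279693365097), 73.99859619140625)
((0.4083859920501709, -0.18123304843902588), (0.05024204030632973, 0.07076267153024673), 73.9986343383789)
```

View pics/w9.png

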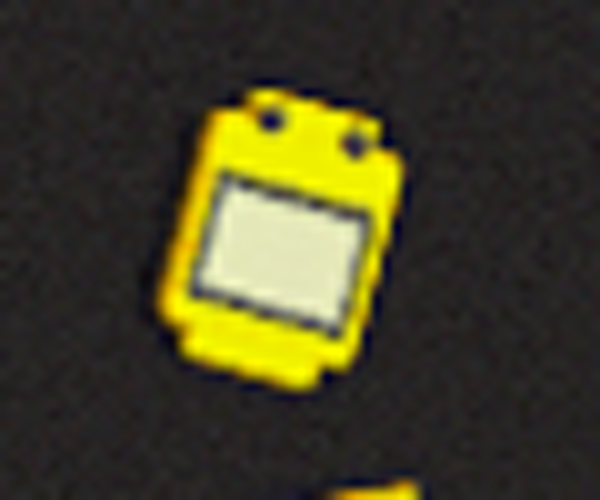

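View pics/t9.png

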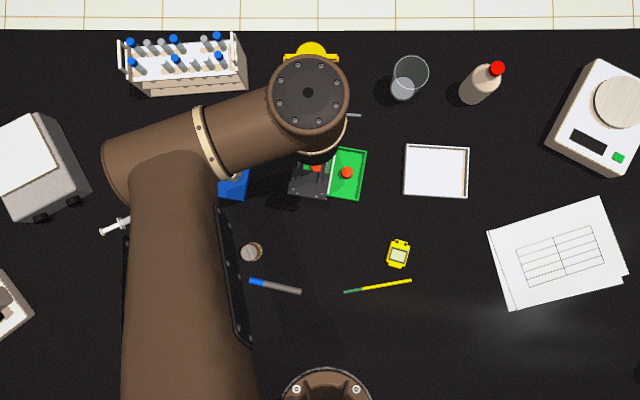

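Call:
apply_moves --plan '[[0, [0.3, -0.4, 0], 0], [0, [0.6, -0.8, 0], 0], [0, [0.6, -0.8, 0], 0], [0, [0.6, -0.8, 0], 0], [0, [0.6, -0.8, 0], 0], [0, [0.6, -0.8, 0], 0], [0, [0.34, -0.44, 0], 0], [0, [0, 0, 0], -1], [0, [0, 0, 0], -1], [0, [0, 0, 0], -1], [0, [0, 0, 0], -1], [0, [0, 0, 0], -1]]'

```text
time_s: 43.12
tcp_pos: [0.4068, -0.1821, 0.1353]
eef_rot: [180.0, -0.1, -159.6]
contact_force: [-0.5, -0.0, 0.4]
gripper_width: 0.0877
```

Call:
apply_moves --plan '[[0, [0, 0, 0], -1], [0, [0, 0, 0], -1], [0, [0, 0, 0], -1], [0, [0, 0, 0], -1], [0, [0, 0, 0], -1], [0, [0, 0, 0], -1], [0, [0, 0, 0], -1], [0, [0, 0, 0], -1], [0, [0, 0, 0], -0.95], [0, [0, 0, 0], 0], [0, [0, 0, 0], 0]]'

```text
time_s: 44.5
tcp_pos: [0.4072, -0.1821, 0.1357]
eef_rot: [179.9, -0.0, -106.2]
contact_force: [0.3, 0.8, -0.2]
gripper_width: 0.0876
```

```bash
python3 go.py .408 -.182 .004 -106.2
```

```text
t44.50 p [ 0.4072 -0.1821  0.1357] rot [ 1.7994e+02 -1.0000e-02 -1.0624e+02] w 0.0876 F [ 0.3  0.8 -0.2]
units [-0.01 -0.02  2.63] turn -0.01
```

Call:
apply_moves --plan '[[0, [0, -0.02, 0.4], 0], [0, [0, 0, 0.6], 0], [0, [0, 0, 0.6], 0], [0, [0, 0, 0.5], 0], [0, [0, 0, 0.3], 0], [0, [0, 0, 0.12], 0], [0, [0, 0, 0.06], 0], [0, [0, 0, 0], 0], [0, [0, 0, 0], 0]]'

```text
time_s: 45.62
tcp_pos: [0.4089, -0.1824, 0.0076]
eef_rot: [-179.9, 0.0, -106.1]
contact_force: [0.2, 0.7, -0.0]
gripper_width: 0.0876
```

```bash
python3 go.py .408 -.182 .004 -106.2; python3 - <<'E'
from h import *
c=viewer.capture("side"); cv2.imwrite("pics/s10.png",cv2.resize(c["frame"][200:400,230:510],None,fx=2.5,fy=2.5))
E
```

```text
t45.62 p [ 0.4089 -0.1824  0.0076] rot [-1.7994e+02  2.0000e-02 -1.0612e+02] w 0.0876 F [ 0.2  0.7 -0. ]
units [-0.    0.02  0.07] turn 0.01
```

View pics/s10.png

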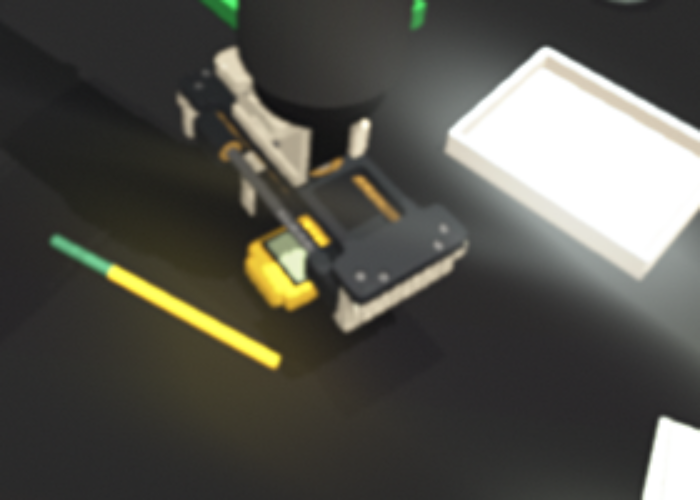

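Call:
apply_moves --plan '[[0, [0, 0, 0.05], 0], [0, [0, 0, 0], 0], [40, [0, 0, 0], 0], [80, [0, 0, 0], 0], [110, [0, 0, 0], 0], [140, [0, 0, 0], 0], [160, [0, 0, 0], 0], [160, [0, 0, 0], 0], [160, [0, 0, 0], 0]]' --squeeze 15

```text
time_s: 46.8
tcp_pos: [0.4085, -0.1824, 0.0046]
eef_rot: [180.0, 0.0, -106.1]
contact_force: [-0.5, -0.3, -0.1]
gripper_width: 0.0497
```

Gripped at 49.7 mm, no vertical force. Lift.

Call:
apply_moves --plan '[[160, [0, 0, -0.1], 0], [160, [0, 0, -0.3], 0], [160, [0, 0, -0.5], 0], [160, [0, 0, -0.5], 0], [160, [0, 0, -0.2], 0], [160, [0, 0, 0], 0], [160, [0, 0, 0], 0]]'

```text
time_s: 47.68
tcp_pos: [0.4078, -0.1823, 0.0837]
eef_rot: [179.9, -0.0, -106.1]
contact_force: [0.3, 0.5, -0.9]
gripper_width: 0.05
```

```bash
python3 go.py .6193 -.2815 .0087 -93.5; python3 - <<'E'
from h import *
c=viewer.capture("side"); cv2.imwrite("pics/s11.png",cv2.resize(c["frame"][200:400,230:510],None,fx=2.5,fy=2.5))
E
```

```text
t47.67 p [ 0.4078 -0.1823  0.0837] rot [ 1.7992e+02 -1.0000e-02 -1.0613e+02] w 0.0500 F [ 0.3  0.5 -0.9]
units [ 0.73 -4.61  1.5 ] turn -2.10
```

View pics/s11.png

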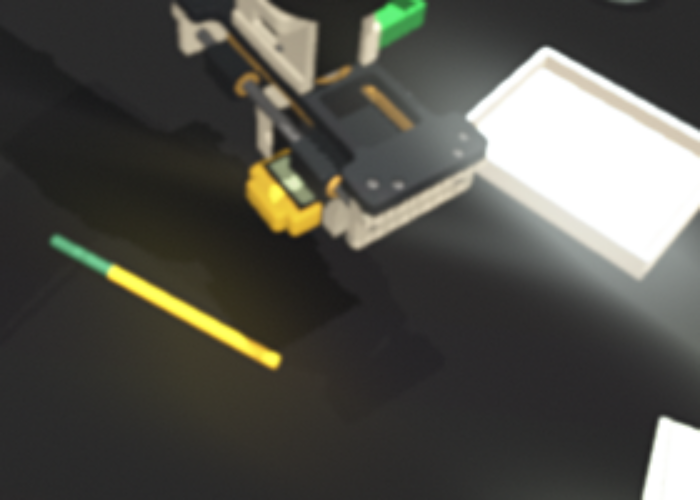

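Call:
apply_moves --plan '[[160, [0.05, -0.31, 0], 0], [160, [0.12, -0.75, 0], 0], [160, [0.12, -0.75, 0], 0], [160, [0.12, -0.75, 0], 0], [160, [0.12, -0.75, 0], 0], [160, [0.12, -0.75, 0], 0], [160, [0.08, -0.55, 0], 0], [160, [0, 0, 0], -0.7], [160, [0, 0, 0], -0.7], [160, [0, 0, 0], -0.7], [160, [0, 0, 0], 0], [160, [0, 0, 0], 0]]'

```text
time_s: 49.22
tcp_pos: [0.6199, -0.2817, 0.0838]
eef_rot: [180.0, 0.0, -93.6]
contact_force: [-0.5, -0.4, -1.1]
gripper_width: 0.0501
```

Call:
apply_moves --plan '[[160, [0, 0, 0.3], 0], [160, [0, 0, 0.4], 0], [160, [0, 0, 0.4], 0], [160, [0, 0, 0.2], 0], [160, [0, 0, 0.08], 0], [160, [0, 0, 0], 0], [160, [0, 0, 0], 0]]'

```text
time_s: 50.1
tcp_pos: [0.6203, -0.2815, 0.0163]
eef_rot: [-179.9, -0.0, -93.5]
contact_force: [-0.1, 0.4, -1.3]
gripper_width: 0.0498
```

```bash
python3 go.py .6193 -.2815 .0087 -93.5; python3 - <<'E'
from h import *
c=viewer.capture("side"); cv2.imwrite("pics/s12.png",cv2.resize(c["frame"][170:370,300:580],None,fx=2.5,fy=2.5))
E
```

```text
t50.10 p [ 0.6203 -0.2815  0.0163] rot [-1.7993e+02 -1.0000e-02 -9.3510e+01] w 0.0498 F [-0.1  0.4 -1.3]
units [0.   0.02 0.15] turn -0.00
```

View pics/s12.png

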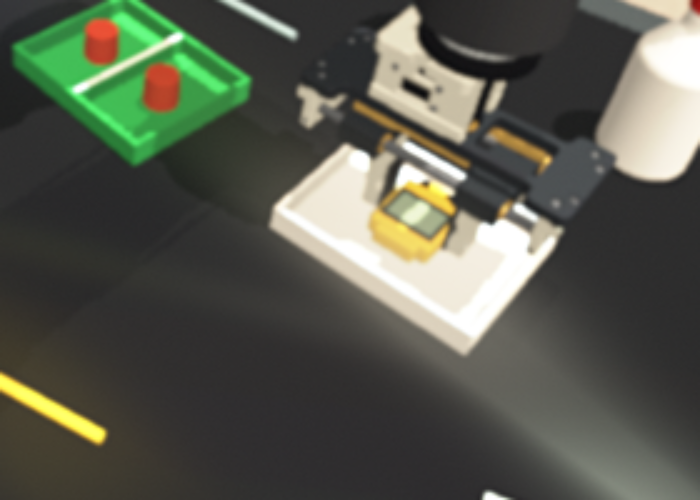

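Call:
apply_moves --plan '[[160, [0, 0.01, 0.05], 0], [160, [0, 0, 0.04], 0], [160, [0, 0, 0], 0], [160, [0, 0, 0], 0]]'

```text
time_s: 50.65
tcp_pos: [0.6193, -0.2814, 0.0111]
eef_rot: [180.0, -0.0, -93.5]
contact_force: [0.3, 0.3, -0.9]
gripper_width: 0.0501
```

Call:
apply_moves --plan '[[160, [0, 0, 0.02], 0], [160, [0, 0, 0], 0], [160, [0, 0, 0], 0]]'

```text
time_s: 51.02
tcp_pos: [0.6193, -0.2814, 0.01]
eef_rot: [180.0, -0.0, -93.5]
contact_force: [0.1, -0.4, -0.6]
gripper_width: 0.05
```

Call:
apply_moves --plan '[[160, [0, 0, 0.02], 0], [160, [0, 0, 0], 0], [160, [0, 0, 0], 0]]'

```text
time_s: 51.4
tcp_pos: [0.6193, -0.2814, 0.009]
eef_rot: [180.0, 0.0, -93.5]
contact_force: [0.1, 0.8, -1.4]
gripper_width: 0.0498
```

Call:
apply_moves --plan '[[160, [0, 0, 0.01], 0], [160, [0, 0, 0], 0], [160, [0, 0, 0], 0]]'

```text
time_s: 51.78
tcp_pos: [0.6194, -0.2814, 0.0087]
eef_rot: [-180.0, -0.0, -93.5]
contact_force: [0.4, 0.2, 0.5]
gripper_width: 0.0499
```

Call:
apply_moves --plan '[[160, [0, 0, 0.01], 0], [160, [0, 0, 0], 0], [160, [0, 0, 0], 0]]'

```text
time_s: 52.15
tcp_pos: [0.6194, -0.2814, 0.0086]
eef_rot: [-180.0, -0.0, -93.5]
contact_force: [-2.4, 1.2, 6.1]
gripper_width: 0.0499
```

Contact at 6 N. Release slowly and retract.

Call:
apply_moves --plan '[[110, [0, 0, 0], 0], [103, [0, 0, 0], 0], [98, [0, 0, 0], 0], [90, [0, 0, 0], 0], [80, [0, 0, 0], 0], [75, [0, 0, 0], 0], [75, [0, 0, 0], 0], [75, [0, 0, -0.3], 0], [75, [0, 0, -0.6], 0], [75, [0, 0, -0.8], 0], [75, [0, 0, -0.8], 0], [75, [0, 0, 0], 0]]'

```text
time_s: 53.65
tcp_pos: [0.6218, -0.2821, 0.1387]
eef_rot: [-179.5, -0.1, -93.5]
contact_force: [-0.9, 0.8, -1.0]
gripper_width: 0.0621
```

```bash
python3 go.py .42 -.05 .2 -93.5
```

```text
t53.65 p [ 0.6218 -0.2821  0.1387] rot [-1.7953e+02 -1.0000e-01 -9.3480e+01] w 0.0621 F [-0.9  0.8 -1. ]
units [-4.39  4.31 -1.23] turn 0.00
```

Call:
apply_moves --plan '[[75, [-0.3, 0.3, -0.6], 0], [75, [-0.5, 0.5, -0.6], 0], [75, [-0.6, 0.6, 0], 0], [75, [-0.6, 0.6, 0], 0], [75, [-0.6, 0.6, 0], 0], [75, [-0.6, 0.6, 0], 0], [75, [-0.6, 0.6, 0], 0], [75, [-0.4, 0.4, 0], 0], [75, [0, 0, 0], 0], [75, [0, 0, 0], 0], [75, [0, 0, 0], 0]]'

```text
time_s: 55.02
tcp_pos: [0.4229, -0.0593, 0.193]
eef_rot: [180.0, -0.0, -93.6]
contact_force: [0.1, 0.0, 0.6]
gripper_width: 0.0618
```

```bash
python3 - <<'E'
from h import *
c=viewer.capture("side"); cv2.imwrite("pics/s13.png",c["frame"])
c=viewer.capture("top"); cv2.imwrite("pics/t13.png",cv2.resize(c["frame"][130:290,170:490],None,fx=2.5,fy=2.5))
print(get_state()["qd"].round(2))
E
```

```text
[-0.    0.05 -0.13 -0.11  0.07 -0.07]
```

View pics/s13.png

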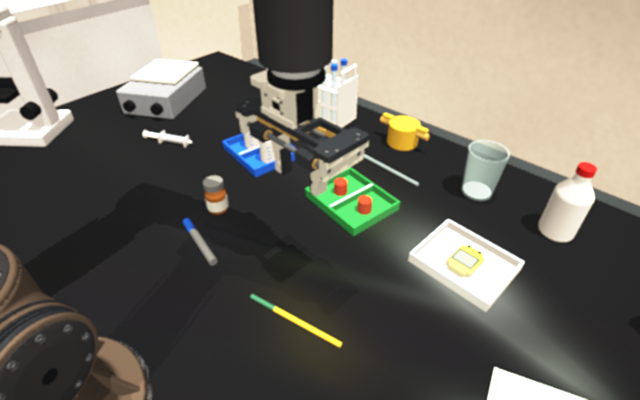

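View pics/t13.png

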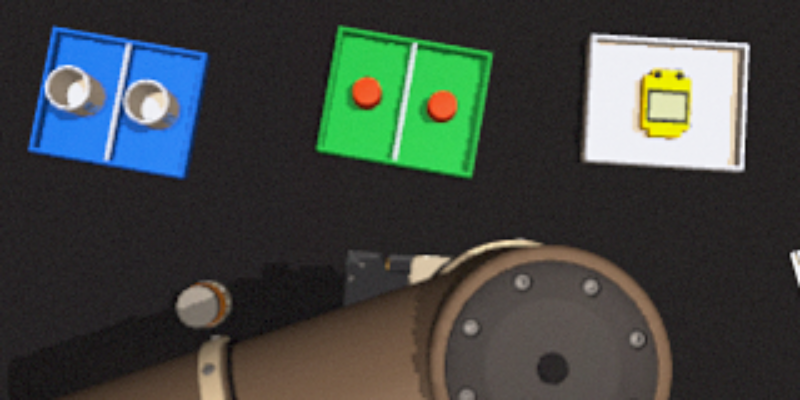

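The top view shows both beakers upright in separate blue bays (crop 70,88 and 150,103) and both stoppers in separate green bays (366,92 and 441,105). The watch lies face up in the white tray (665,103), and the jar is unmoved.

```bash
python3 -c "
from plant import close_job
print(close_job())"
```

```text
the job is handed in; nothing more can be done
None
```

The job is done and handed in at about 55 s of the 128 s allowed. I worked in the order asked:

- **Beakers:** both stand upright in the blue tray, one in each bay. I lowered each until the wrist force showed contact before letting go.
- **Stoppers:** both stand on their wide ends in the green tray, one in each bay, set down the same way.
- **Stopwatch:** it lies face up and flat in the white tray, lined up with it. I released it only after contact.
- **Jar:** I left it alone, and in the last pictures it was still in its place.

In the last top picture every object was where it should be. In the last side picture the gripper partly hid the blue tray, so the upright beakers there are confirmed by the top picture and an earlier clear side picture. The highest wrist force I read at the end of any move was about 7 N, and none of my checks failed. The measured tool height varied by 1–2 mm while the arm was settling, so I relied on the force readings for each set-down.

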